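# Empty a returned bearing housing and borescope its bore

### The job

Tip all the loose balls out of the tall square-bodied bearing housing into the large empty stacking bin, and set the housing down gently, upright, back on the rubber mat. Then lift the borescope out of its stand and lower its tube into the housing and down the small bore in the floor, never touching the housing with it. Finish while holding it there still and upright, centred in the bore with the tip about halfway down it, and leave everything else where it is.

Things in the scene. Friction and masses are not known exactly. Their poses are not given: they have to be found in the camera images.
- housing: bare aluminium bearing housing: square flange 88 x 88 x 10 mm at its foot, square body 60 x 60 mm (same x, y axes), 80 mm high in all. A round 52 mm wide seat goes 44 mm down from the open top to a flat floor 36 mm above the underside; from there a 20 mm bore on the same axis goes right through. About 0.5 kg, centre of mass 23 mm up, balls apart. Origin: centre of its underside; +z up to the mouth
- bore_mid (a point): the point on the housing's axis halfway down the 20 mm bore, 18 mm above the housing's underside
- ball0: one of the four loose steel bearing balls that lie inside the housing at the start, 22 mm across, 44 g; origin at its centre
- ball1: one of the four loose steel bearing balls that lie inside the housing at the start, 22 mm across, 44 g; origin at its centre
- ball2: one of the four loose steel bearing balls that lie inside the housing at the start, 22 mm across, 44 g; origin at its centre
- ball3: one of the four loose steel bearing balls that lie inside the housing at the start, 22 mm across, 44 g; origin at its centre
- bin: open blue plastic stacking bin, empty, fixed: 230 mm along its x, 150 along its y, 4 mm walls; back wall (+x end) 110 mm high, front wall (-x end) 55 mm, side walls 110 mm over the rear 135 mm, sloping to 55 mm in front. Origin: centre of its underside, +z up
- mat: a flat black rubber bench mat, 200 mm along its x, 220 mm along its y, 6 mm thick, fixed to the bench; the housing starts on it. Origin: centre of its underside, +z up
- borescope: cordless rigid borescope, standing tube down in its stand: round steel tube 8 mm across, 120 mm long, and above it on the same axis a grey round handle 30 mm across, 80 mm long. About 0.16 kg, centre of mass about 140 mm above the tip. Origin: the tip (lower end) of the tube; +z up to the handle
- stand: the borescope's upright bench stand, fixed: a round foot 100 mm across and a sleeve, 16 mm wide inside, in which the tube hangs. The handle's foot rests 135 mm above the bench in a socket 44 mm across whose lip rises to 142 mm; it lifts out straight up, and the tip must clear the lip. Origin: centre of the foot's underside, +z up
- bearing: bystander, to be left alone: a loose ball bearing lying flat, steel rings, 80 mm across, 23 mm high. Origin: centre of its underside
- tape_roll: bystander, to be left alone: a roll of clear packing tape lying flat, 104 mm across, 48 mm high. Origin: centre of its underside
- oil_filter: bystander, to be left alone: a white spin-on oil filter can standing, 76 mm across, 116 mm high. Origin: centre of its underside
- low_collar: bystander, to be left alone: a low aluminium collar with a round foot, open right through, 80 mm across and only 35 mm high (not the housing). Origin: centre of its underside
- pinion: bystander, to be left alone: a dark steel toothed pinion standing on end, about 84 mm across the teeth, 62 mm high. Origin: centre of its underside
- carton: bystander, to be left alone: a small flat cardboard carton, 95 x 95 x 40 mm. Origin: centre of its underside
- wrench: bystander, to be left alone: a steel spanner lying flat, 200 mm long, 8 mm thick. Origin: centre of its underside

How it is judged:
On the way, in this order (a step that is already met when the one before it is completed fails the run):
1. all four balls lie in the bin, tipped out of the housing, which is still off the mat (x of ball0 in the frame of bin between -0.113 and 0.113 m and y of ball0 in the frame of bin between -0.073 and 0.073 m and z of ball0 in the frame of bin between 0 and 0.06 m and x of ball1 in the frame of bin between -0.113 and 0.113 m and y of ball1 in the frame of bin between -0.073 and 0.073 m and z of ball1 in the frame of bin between 0 and 0.06 m and x of ball2 in the frame of bin between -0.113 and 0.113 m and y of ball2 in the frame of bin between -0.073 and 0.073 m and z of ball2 in the frame of bin between 0 and 0.06 m and x of ball3 in the frame of bin between -0.113 and 0.113 m and y of ball3 in the frame of bin between -0.073 and 0.073 m and z of ball3 in the frame of bin between 0 and 0.06 m and height (world z) of housing above 0.03 m), for 0.1 s.
2. the housing stands upright on the mat, let go (angle between housing's own z axis and vertical below 0.05 rad and z of housing in the frame of mat between 0.003 and 0.01 m and x of housing in the frame of mat between -0.1 and 0.1 m and y of housing in the frame of mat between -0.11 and 0.11 m and contact force between each of the arm, the fingers and housing below 0.1 N and linear speed of housing below 0.01 m/s), for 0.2 s.
At the end, for the whole second after the job is handed in: Balls in the bin; housing upright on the mat (0.05 rad), at rest, untouched. The fingers hold the borescope clear of housing and stand, still: tip 7 to 29 mm above the housing's underside, within 4 mm of the bore's axis, tube within 0.07 rad of it (all of step 2 and x of ball0 in the frame of bin between -0.113 and 0.113 m and y of ball0 in the frame of bin between -0.073 and 0.073 m and z of ball0 in the frame of bin between 0 and 0.06 m and x of ball1 in the frame of bin between -0.113 and 0.113 m and y of ball1 in the frame of bin between -0.073 and 0.073 m and z of ball1 in the frame of bin between 0 and 0.06 m and x of ball2 in the frame of bin between -0.113 and 0.113 m and y of ball2 in the frame of bin between -0.073 and 0.073 m and z of ball2 in the frame of bin between 0 and 0.06 m and x of ball3 in the frame of bin between -0.113 and 0.113 m and y of ball3 in the frame of bin between -0.073 and 0.073 m and z of ball3 in the frame of bin between 0 and 0.06 m and z of borescope in the frame of housing between 0.007 and 0.029 m and horizontal distance between borescope and bore_mid below 0.004 m and angle between the z axis of borescope and the z axis of housing, either way round below 0.07 rad and contact force between the fingers and borescope above 1 N and contact force between borescope and housing below 0.1 N and contact force between borescope and stand below 0.1 N and linear speed of borescope below 0.01 m/s); the arm keeps its last pose, push and grip.
It fails at once if the borescope touches the housing (over 0.3 N) (contact force between borescope and housing above 0.3 N).
It fails at once if the housing is dropped: out of the fingers while its foot is 10 mm or more above the mat (z of housing in the frame of mat above 0.016 m and contact force between the fingers and housing below 0.05 N).
It fails at once if a bystander is shifted by more than 30 mm (distance of any of bearing, tape_roll, oil_filter, low_collar, pinion, carton, wrench from where it was at the start of the episode above 0.03 m).
It also fails if it takes over 72 s, if anything falls off the work surface, if the arm or the gripper's body presses on something with over 40 N, if the wrist force passes 120 N, or if a joint passes its speed limit or range.

### The arm

A 6-joint arm with a two-finger parallel gripper is mounted at the origin on the work surface. World frame = base frame: x ahead of the robot, y to its left, z up, the work surface at z = 0. Lengths are in m, angles in rad, forces in N, time in s.
With the tool pointing down it reaches from about 0.25 to 0.775 m from the base axis. Payload 4 kg.
Tool frame: the origin (TCP) lies at the very end of the fingers, on their centre line; the grasp point (between the pads) lies 19 mm behind it; z points along the fingers, y is the line along which they close (so a half turn about z gives the same grasp; the last joint's range is limited). The gripper opens to 94 mm and grips with 3 to 60 N. Pads are 16 mm wide; open, the fingers measure 119 mm over their backs; the gripper's body (75 mm by 177 mm) begins 78 mm behind the grasp point.
Start: joints at [1.055, 0.087, 1.371, -0, 1.684, -0.103], TCP at [0.221, 0.504, 0.206] pointing down, gripper open.
Joint ranges: [-3.1, 3.1], [-0.76, 2.03], [0.27, 2.55], [-1.08, 4.22], [0.17, 2.65], [-2.57, 2.57]. Speed limits (rad/s): [2.79, 2.79, 3.14, 3.14, 3.14, 3.14].

### API

Orientations are given as [roll, pitch, yaw] about the fixed x, y, z axes, in that order (R = Rz(yaw) Ry(pitch) Rx(roll)).
In Python, from bench import robot gives the robot as it stands. The module is installed in compiled form; this text tells all that it offers.
- The arm moves only by the tool move_arm, never from a script. Its argument "deltas" is one flat list of numbers, 7 for each row, row after row: the turn, a rotation vector about the tool's x, y, z in rad, then the shift along the tool's x, y, z in cm, then the closure, from -1 (fully open) to 1 (shut). A call has 1 to 8 rows; each row is the pose to reach, as a shift and turn from the pose commanded when the call began, along the tool's axes at that moment; what a row does not reach only later rows make up. A row lasts 1/10 s, in which the tool goes at most 50 mm and 8.59 degrees, less where a joint would pass 70% of its speed; a pose out of reach is approached as far as the arm can. A call with a gripper value outside its range is refused whole. The fingers move at their own pace and stop on an object; the grip force is fixed at half the most. Time passes only in rows, so rows that repeat a pose let the fingers close. It gives the time, the measured TCP pose, the force, the opening and the grip force at its end, in the units of the state.
- robot.get_obs(): the state, without advancing time (a new reading comes with each control period).
- robot.snapshot(name): name is "scene" or "top" or "wrist"; returns a dict with "image" (384x512x3 uint8, red, green, blue), "depth" (384x512 float32, m along the optical axis (not along the pixel's ray), 0 where there is no reading), "fov_y" (degrees; the focal length in pixels is half the picture's height over the tangent of half this angle, whatever the lens; pixels are square), "cx", "cy" (the principal point, pixels), "origin" and "orientation" of the camera in the world; the wrist camera has in their place "T_tool_cam" (4x4, takes a point from camera to tool coordinates, whose origin is the TCP and whose axes are the flange's). Camera axes: x right, y up, looking along -z (the intrinsics and any distortion apply to the point x, -y, -z); pixel columns grow to the right and rows downward; lengths in m; the calibration is good to about 2 mm. A picture is of the moment at which its call begins: read the wrist's pose just before it.
- robot.close_job(): hands the job in; it is judged then, once.
The state is a dict: "time": time; "joint_positions": joint angles; "qvel": joint speeds; "joint_torque": joint torques, N m; "tool_pos": TCP position; "ee_rot": TCP orientation; "wrist_force": force on the tool from outside, world axes, zero at the start; "wrist_torque": the same for the moment, N m; "width": finger opening in m; "finger_force": force on a finger pad.
Only numpy, scipy, OpenCV 4.12 (cv2) and the standard library are available. Lean on these libraries where they do the work, as an engineer would, in place of code of your own. Each camera call takes 0.05 s, during which the arm holds its last target. There are 200 camera calls.

## Working session

There is one attempt and no reset: what is moved stays moved. The work goes in short steps, Python scripts to look and compute and a tool call to move; the robot and the scene stay as the last step left them, time stands still between calls to the robot, and variables do not carry over. Pictures are saved under pics/ and viewed, at most 12 in all, crops included, and the job is handed in when it is done.

Besides the shell and the picture viewer there is one more tool, called after "Call:" by a JSON object that holds its "api" and its "payload". move_arm: Moves the arm, as the interface text tells. Its arguments: {"type":"object","properties":{"deltas":{"type":"array","items":{"type":"number"}}},"required":["deltas"]}

```bash
mkdir -p pics; ls
cat > h.py <<'E'
import numpy as np, cv2, pickle
from scipy.spatial.transform import Rotation as R
from bench import robot
def tool():
    o=robot.get_obs(); T=np.eye(4); T[:3,:3]=R.from_euler('xyz',o['ee_rot']).as_matrix(); T[:3,3]=o['tool_pos']; return T,o
def snap(n):
    T,o=tool(); s=robot.snapshot(n)
    if n=='wrist': C=T@np.array(s['T_tool_cam'])
    else:
        C=np.eye(4); q=np.array(s['orientation']); C[:3,3]=s['origin']
        C[:3,:3]=q if q.shape==(3,3) else R.from_euler('xyz',q).as_matrix() if q.size==3 else R.from_quat(q).as_matrix()
    s['C']=C; s['f']=192/np.tan(np.radians(s['fov_y'])/2); return s
def ray(s,u,v):
    d=np.stack([(np.asarray(u,float)-s['cx'])/s['f'],-(np.asarray(v,float)-s['cy'])/s['f'],-np.ones(np.shape(u))],-1)
    return s['C'][:3,3], d@s['C'][:3,:3].T
def onz(s,u,v,z):
    o,d=ray(s,u,v); return o+d*((z-o[2])/d[...,2])[...,None]
def cloud(s):
    v,u=np.mgrid[:384,:512]; o,d=ray(s,u,v); return o+d*s['depth'][...,None]
def save(s,name): cv2.imwrite('pics/'+name+'.png',s['image'][...,::-1])
def proj(s,P):
    p=(np.linalg.inv(s['C'])@np.append(P,1))[:3]; return s['cx']+s['f']*p[0]/-p[2], s['cy']-s['f']*p[1]/-p[2]
E
python3 - <<'E'
from h import *
for n in ['scene','top']:
    s=snap(n); pickle.dump(s,open(n+'0.pkl','wb')); save(s,n+'0')
    print(n,s['origin'],s['orientation'],s['fov_y'],s['cx'],s['cy'],[k for k in s],(s['depth']>0).mean())
a=cv2.imread('pics/scene0.png');b=cv2.imread('pics/top0.png')
E
```

```text
pics
scene [1.23014218 0.06455976 0.61735366] [0.88001687 0.01663244 1.63326966] 55.44321055131167 259.75252064158144 193.40972387334102 ['image', 'depth', 'fov_y', 'cx', 'cy', 'origin', 'orientation', 'C', 'f'] 0.9960479736328125
top [ 0.53592268 -0.00414514  0.98302803] [ 0.0407046   0.02161684 -1.57723053] 50.816451885280756 256.03922750470844 182.68969413847904 ['image', 'depth', 'fov_y', 'cx', 'cy', 'origin', 'orientation', 'C', 'f'] 0.9960174560546875
```

View pics/scene0.png

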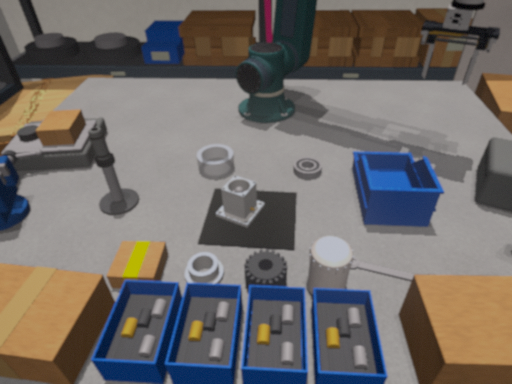

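View pics/top0.png

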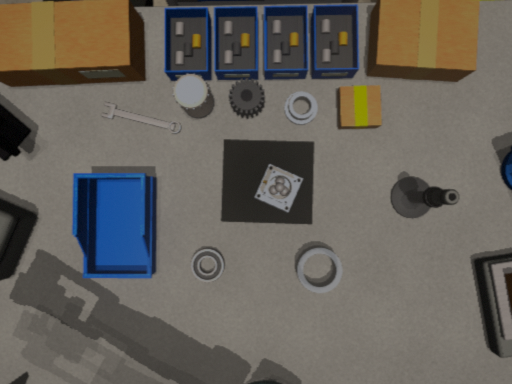

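The scene view shows the housing on the mat at about (240,200), the bin at (395,187) and the borescope in its stand at (118,200), handle at (100,145). The top view shows the housing, with the balls inside, at (279,188), the bin at (115,225) with its low front towards the robot, and the handle top at (452,197).

Run:
```python
from h import *
T,o=tool(); print(T.round(3))
S={n:pickle.load(open(n+'0.pkl','rb')) for n in('scene','top')}
s=S['top']; P=cloud(s); hsv=cv2.cvtColor(s['image'],cv2.COLOR_RGB2HSV)
bx=lambda a,b,c,d:(slice(b,d),slice(a,c))
def reg(P,m): return P[m]
v,u=np.mgrid[:384,:512]
def pts(P,u0,v0,u1,v1,z0,z1):
    m=(u>=u0)&(u<u1)&(v>=v0)&(v<v1)&(P[...,2]>z0)&(P[...,2]<z1); return P[m],m
for nm,(a,b,c,d) in dict(top=(240,155,315,220)).items():
    q,m=pts(P,a,b,c,d,.05,.12); print('body top z',np.percentile(q[:,2],[5,50,90,97]),len(q))
    z=np.percentile(q[:,2],80); t=q[q[:,2]>z-.012]; r=cv2.minAreaRect((t[:,:2]*1000).astype(np.float32)); print('body rect',r, np.median(t[:,2]))
    # flange by brightness
    g=(hsv[...,2]>120).astype(np.uint8)*255; w=np.zeros_like(g); w[b:d,a:c]=g[b:d,a:c]
    cs=max(cv2.findContours(w,0,2)[0],key=cv2.contourArea); pp=onz(s,cs[:,0,0],cs[:,0,1],.016); r=cv2.minAreaRect((pp[:,:2]*1000).astype(np.float32)); print('flange rect',r)
sc=S['scene'];Q=cloud(sc)
q,m=pts(Q,205,165,275,230,.075,.1); print('scene body top',np.percentile(q[:,2],[5,50,95]),cv2.minAreaRect((q[:,:2]*1000).astype(np.float32)))
for n,PP,w in(('top',P,(60,165,165,285)),('scene',Q,(345,145,445,230))):
    hs=cv2.cvtColor(S[n]['image'],cv2.COLOR_RGB2HSV); m=(hs[...,0]>100)&(hs[...,0]<125)&(hs[...,1]>150)
    m&=(u>w[0])&(u<w[2])&(v>w[1])&(v<w[3])
    q=PP[m]; print(n,'bin zpct',np.percentile(q[:,2],[1,50,99])); h=q[q[:,2]>.095];l=q[(q[:,2]>.04)]
    print(cv2.minAreaRect((h[:,:2]*1000).astype(np.float32)),cv2.minAreaRect((l[:,:2]*1000).astype(np.float32)))
q,m=pts(P,385,165,470,225,.15,.26);print('handle top cam',np.percentile(q[:,2],[5,50,98])); t=q[q[:,2]>np.percentile(q[:,2],98)-.01];print(t.mean(0),len(t))
q,m=pts(Q,80,115,125,170,.145,.26);print('handle scene cam',len(q),np.percentile(q[:,2],[2,50,98]),q[:,:2].min(0),q[:,:2].max(0))
for z in(.15,.17,.19,.205): 
    k=q[abs(q[:,2]-z)<.008]; print(z,k[:,:2].min(0),k[:,:2].max(0))
q,m=pts(P,380,165,470,225,.003,.03);print('foot',cv2.minEnclosingCircle((q[:,:2]*1000).astype(np.float32)),len(q))
```

```text
[[-0.916  0.401 -0.001  0.22 ]
 [ 0.401  0.916 -0.002  0.503]
 [ 0.    -0.002 -1.     0.204]
 [ 0.     0.     0.     1.   ]]
body top z [0.05708867 0.08372323 0.08748438 0.08833282] 570
body rect ((563.731201171875, -37.666595458984375), (59.86491775512695, 59.81946563720703), 65.82070922851562) 0.08541716816559486
flange rect ((563.19677734375, -36.863433837890625), (85.06098937988281, 85.76226043701172), 65.68294525146484)
scene body top [0.07608992 0.08423629 0.08769845] ((563.4768676757812, -36.42038345336914), (61.302940368652344, 62.57447814941406), 65.06070709228516)
top bin zpct [-1.05369822e-04  5.85997226e-03  1.12071094e-01]
((522.3532104492188, 205.61972045898438), (419.41015625, 144.78558349609375), 89.75565338134766) ((476.787109375, 205.7306365966797), (419.4279479980469, 236.4281463623047), 89.84397888183594)
scene bin zpct [0.0029558  0.05359899 0.11204775]
((850.30908203125, 254.01446533203125), (181.24009704589844, 829.347412109375), 75.81795501708984) ((800.0589599609375, 264.0342712402344), (196.9656982421875, 927.4974975585938), 77.10729217529297)
handle top cam [0.15629586 0.21038783 0.21818103]
[ 0.5389368  -0.3541667   0.21462377] 211
handle scene cam 457 [0.1464106  0.18686201 0.2170715 ] [ 0.5256383 -0.3721456] [ 0.5545371  -0.33914597]
0.15 [ 0.53348241 -0.36542638] [ 0.55394403 -0.33921077]
0.17 [ 0.52730231 -0.36650492] [ 0.55321602 -0.33953312]
0.19 [ 0.52977   -0.3721456] [ 0.5545371  -0.33986169]
0.205 [ 0.52953363 -0.36782902] [ 0.55341999 -0.33914597]
foot ((547.3862915039062, -385.3871765136719), 121.69881439208984) 1305
```

Call:
{"api": "move_arm", "payload": {"deltas": [0,0,0,-26.5,-17.8,0,-1,0,0,0,-26.5,-17.8,0,-1,0,0,0,-26.5,-17.8,0,-1,0,0,0,-26.5,-17.8,0,-1,0,0,0,-26.5,-17.8,0,-1,0,0,0,-26.5,-17.8,0,-1,0,0,0,-26.5,-17.8,0,-1]}}

```text
time: 0.8
tool_pos: [0.3934, 0.231, 0.205]
ee_rot: [-3.14, 0.001, 2.724]
wrist_force: [-0.1, 1.2, -0.3]
width: 0.0939
finger_force: 0.0
```

Call:
{"api": "move_arm", "payload": {"deltas": [0,0,0.015,-26.6,-17.9,0,-1,0,0,0.015,-26.6,-17.9,0,-1,0,0,0.015,-26.6,-17.9,0,-1,0,0,0.015,-26.6,-17.9,0,-1,0,0,0.015,-26.6,-17.9,0,-1,0,0,0.015,-26.6,-17.9,0,-1,0,0,0.015,-26.6,-17.9,0,-1,0,0,0.015,-26.6,-17.9,0,-1]}}

```text
time: 1.6
tool_pos: [0.5643, -0.0384, 0.2041]
ee_rot: [-3.141, -0.002, 2.71]
wrist_force: [1.1, -0.3, -0.6]
width: 0.0937
finger_force: 0.0
```

```bash
cat > m.py <<'E'
from h import *
T,o=tool(); print(o['time'],T.round(4),o['joint_positions'])
E
python3 - <<'E'
from m import *
s=snap('wrist'); save(s,'w1'); pickle.dump(s,open('w1.pkl','wb')); print(s['C'].round(3),s['f'])
t=pickle.load(open('top0.pkl','rb'));P=cloud(t);im=t['image'].astype(int)
v,u=np.mgrid[:384,:512]; hs=cv2.cvtColor(t['image'],cv2.COLOR_RGB2HSV)
m=(hs[...,0]>100)&(hs[...,0]<125)&(hs[...,1]>150)&(u>60)&(u<165)&(v>165)&(v<285)
for z0,z1 in((.1,.12),(.05,.06),(-.003,.008)):
    q=P[m&(P[...,2]>z0)&(P[...,2]<z1)]; print(z0,np.percentile(q[:,:2],[2,98],axis=0).round(3).tolist(),len(q))
b=(hs[...,2]<60)&(u>210)&(u<325)&(v>130)&(v<230); q=onz(t,u[b],v[b],.006); print('mat',cv2.minAreaRect((q[:,:2]*1000).astype(np.float32)))
E
```

```text
1.6 [[-9.083e-01  4.184e-01 -2.300e-03  5.643e-01]
 [ 4.184e-01  9.083e-01  3.000e-04 -3.840e-02]
 [ 2.200e-03 -6.000e-04 -1.000e+00  2.041e-01]
 [ 0.000e+00  0.000e+00  0.000e+00  1.000e+00]] [-1.68221168e-01  1.24137887e-01  1.33315912e+00 -4.32559722e-05
  1.68660397e+00 -1.30737991e+00]
[[ 0.418 -0.874 -0.246  0.493]
 [ 0.908  0.402  0.115 -0.004]
 [-0.001 -0.272  0.962  0.383]
 [ 0.     0.     0.     1.   ]] 266.9147269080866
0.1 [[0.462, 0.256], [0.595, 0.414]] 977
0.05 [[0.359, 0.256], [0.582, 0.413]] 918
-0.003 [[0.369, 0.291], [0.585, 0.406]] 4270
mat ((579.001953125, -10.182273864746094), (216.45664978027344, 197.08200073242188), 87.85907745361328)
```

Run:
```python
from h import *
s=pickle.load(open('w1.pkl','rb')); P=cloud(s)
d=np.hypot(P[...,0]-.5635,P[...,1]+.037)
m=(d<.06)&(P[...,2]>.078)&(P[...,2]<.095); q=P[m]; print(np.median(q,0),cv2.minAreaRect((q[:,:2]*1000).astype(np.float32)),len(q))
m=(d<.075)&(P[...,2]>.012)&(P[...,2]<.03); q=P[m]; print(np.median(q,0),cv2.minAreaRect((q[:,:2]*1000).astype(np.float32)))
```

```text
[ 0.56311464 -0.03559417  0.08565696] ((563.635498046875, -35.73918151855469), (60.04753494262695, 60.196632385253906), 65.56877899169922) 1390
[ 0.53854974 -0.02118355  0.01595069] ((563.9224853515625, -35.80561828613281), (88.52074432373047, 87.6141128540039), 65.32234954833984)
```

View pics/w1.png

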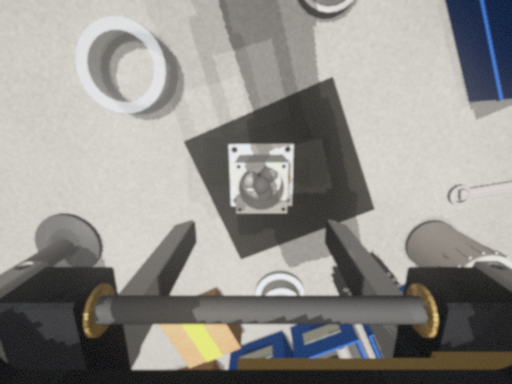

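The wrist view has the housing with its balls centred between the open fingers at (262,180), aligned with the closing axis. The bin is at top right and the neighbours are clear.

Call:
{"api": "move_arm", "payload": {"deltas": [0,0,0,0.15,0.15,5,-1,0,0,0,0.15,0.15,10,-1,0,0,0,0.15,0.15,14,-1,0,0,0,0.15,0.15,17,-1,0,0,0,0.15,0.15,18.3,-1,0,0,0,0.15,0.15,18.3,-1]}}

```text
time: 2.25
tool_pos: [0.5611, -0.0324, 0.0208]
ee_rot: [-3.141, -0.004, 2.716]
wrist_force: [-0.1, 0.3, -0.7]
width: 0.0943
finger_force: 0.0
```

Call:
{"api": "move_arm", "payload": {"deltas": [0,0,0,0,0,0,1,0,0,0,0,0,0,1,0,0,0,0,0,0,1,0,0,0,0,0,0,1,0,0,0,0,0,0,1,0,0,0,0,0,0,1]}}

```text
time: 2.85
tool_pos: [0.5632, -0.0363, 0.0239]
ee_rot: [-3.139, 0.002, 2.713]
wrist_force: [-3.4, -4.6, 4.5]
width: 0.0601
finger_force: 30.0
```

Call:
{"api": "move_arm", "payload": {"deltas": [0,0,0,0,0,-1,1,0,0,0,0,0,-4,1,0,0,0,0,0,-8,1,0,0,0,0,0,-12,1,0,0,0,0,0,-16,1,0,0,0,0,0,-20,1,0,0,0,0,0,-23,1,0,0,0,0,0,-24,1]}}

```text
time: 3.65
tool_pos: [0.5641, -0.034, 0.2662]
ee_rot: [3.139, 0.005, 2.714]
wrist_force: [1.1, 1.3, -4.9]
width: 0.0601
finger_force: 30.0
```

Call:
{"api": "move_arm", "payload": {"deltas": [0,0,0.05,1,1.5,0,1,0,0,0.1,2.6,3.6,0,1,0,0,0.17,4.4,6.2,0,1,0,0,0.24,6.2,8.7,0,1,0,0,0.31,8,11.2,0,1,0,0,0.38,9.8,13.7,0,1,0,0,0.45,11.6,16.2,0,1,0,0,0.525,13.3,18.7,0,1]}}

```text
time: 4.45
tool_pos: [0.5181, 0.1923, 0.2596]
ee_rot: [-3.137, -0.002, 2.186]
wrist_force: [0.1, -0.2, -6.1]
width: 0.06
finger_force: 30.0
```

Call:
{"api": "move_arm", "payload": {"deltas": [0,0,0.07,3,1.4,0,1,0,0,0.14,6,2.7,0,1,0,0,0.21,9,4.1,0,1,0,0,0.28,12,5.5,0,1,0,0,0.36,15,6.8,0,1,0,0,0.44,18,8.2,0,1,0,0,0.5,20,9.1,0,1,0,0,0.525,20.9,9.5,0,1]}}

```text
time: 5.25
tool_pos: [0.474, 0.4185, 0.2586]
ee_rot: [-3.136, 0.002, 1.665]
wrist_force: [0.3, -0.4, -6.4]
width: 0.0599
finger_force: 30.0
```

```bash
python3 m.py
```

```text
5.25 [[-0.0943  0.9955 -0.0057  0.474 ]
 [ 0.9955  0.0943 -0.0022  0.4185]
 [-0.0017 -0.0059 -1.      0.2586]
 [ 0.      0.      0.      1.    ]] [6.32786102e-01 2.76596822e-01 1.04687366e+00 1.64268619e-03
 1.82408151e+00 5.38747746e-01]
```

Call:
{"api": "move_arm", "payload": {"deltas": [0,0.05,0,0,0,-0.5,1,0,0.15,0,0,0,-1.5,1,0,0.27,0,0,0,-2.5,1,0,0.39,0,0,0,-3.5,1,0,0.51,0,0,0,-4,1,0,0.63,0,0,0,-4,1,0,0.75,0,0,0,-4,1,0,0.87,0,0,0,-4,1]}}

```text
time: 6.05
tool_pos: [0.4754, 0.4152, 0.2996]
ee_rot: [-3.137, -0.871, 1.659]
wrist_force: [-1.0, 0.2, -6.5]
width: 0.0597
finger_force: 30.0
```

```bash
python3 m.py
```

```text
6.05 [[-0.0567  0.9958 -0.0724  0.4754]
 [ 0.6416  0.0919  0.7615  0.4152]
 [ 0.7649 -0.0033 -0.6441  0.2996]
 [ 0.      0.      0.      1.    ]] [0.17907993 0.03340544 1.48807652 0.86738252 1.53818973 0.09634532]
```

Call:
{"api": "move_arm", "payload": {"deltas": [0,0.1,0,0,0,0,1,0,0.2,0,0,0,0,1,0,0.3,0,0,0,0,1,0,0.4,0,0,0,0,1,0,0.48,0,0,0,0,1,0,0.56,0,0,0,0,1,0,0.64,0,0,0,0,1,0,0.72,0,0,0,0,1]}}

```text
time: 6.85
tool_pos: [0.4756, 0.4162, 0.2987]
ee_rot: [-0.263, -1.553, -1.216]
wrist_force: [-0.6, 0.7, -5.9]
width: 0.0601
finger_force: 30.0
```

Call:
{"api": "move_arm", "payload": {"deltas": [0,0.06,0,0,0,0,1,0,0.12,0,0,0,0,1,0,0.18,0,0,0,0,1,0,0.24,0,0,0,0,1,0,0.3,0,0,0,0,1,0,0.36,0,0,0,0,1,0,0.36,0,0,0,0,1,0,0.36,0,0,0,0,1]}}

```text
time: 7.65
tool_pos: [0.4759, 0.4169, 0.3008]
ee_rot: [-0.009, -1.194, -1.469]
wrist_force: [-0.1, 0.4, -3.6]
width: 0.06
finger_force: 30.0
```

```bash
python3 m.py
python3 - <<'E'
from h import *
a=snap('top');b=snap('scene');c=snap('wrist')
im=np.vstack([np.hstack([a['image'],b['image']]),np.hstack([c['image'],c['image']*0])])
im=np.hstack([cv2.resize(a['image'][140:320,40:220],(400,400),interpolation=2),cv2.resize(b['image'][60:260,270:470],(400,400),interpolation=2)])
cv2.imwrite('pics/p1.png',im[...,::-1])
E
```

```text
7.65 [[ 0.0372  0.9957 -0.0853  0.4759]
 [-0.3661  0.0931  0.9259  0.4169]
 [ 0.9298 -0.0032  0.368   0.3008]
 [ 0.      0.      0.      1.    ]] [ 0.06997314  0.42076405  1.82411104  1.85815815  1.81894366 -0.63035007]
```

View pics/p1.png

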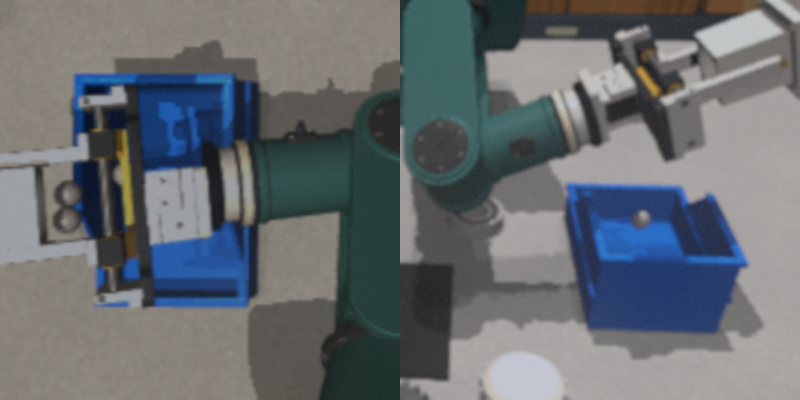

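The crops show two balls at (67,205) just leaving the mouth in the top view, and one already in the bin at (641,217) in the scene view. I'll let it finish.

Call:
{"api": "move_arm", "payload": {"deltas": [0,0.08,0,0,0,0,1,0,0.12,0,0,0,0,1,0,0.12,0,0,0,0,1,0,0.12,0,0,0,0,1,0,0.12,0,0,0,0,1,0,0.12,0,0,0,0,1,0,0.12,0,0,0,0,1]}}

```text
time: 8.5
tool_pos: [0.4761, 0.4163, 0.3032]
ee_rot: [0.003, -1.072, -1.481]
wrist_force: [-0.0, -0.2, -4.0]
width: 0.0597
finger_force: 30.0
```

Run:
```python
from h import *
a=snap('top');b=snap('scene');print(robot.get_obs()['wrist_force'])
im=np.hstack([cv2.resize(a['image'][140:320,40:220],(400,400),interpolation=2),cv2.resize(b['image'][130:240,340:450],(400,400),interpolation=2)])
cv2.imwrite('pics/p2.png',im[...,::-1])
```

```text
[ 0.77442507  1.35565674 -3.78248097]
```

View pics/p2.png

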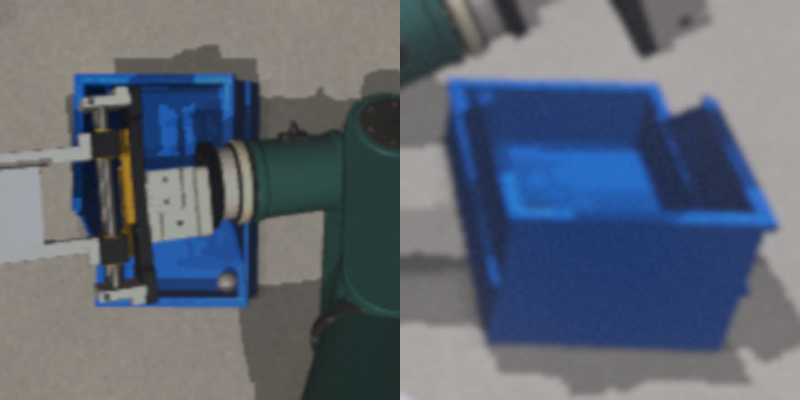

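Call:
{"api": "move_arm", "payload": {"deltas": [0,-0.08,0,0,0,0,1,0,-0.22,0,0,0,0,1,0,-0.36,0,0,0,0,1,0,-0.5,0,0,0,0,1,0,-0.64,0,0,0,0,1,0,-0.78,0,0,0,0,1,0,-0.92,0,0,0,0,1,0,-1.06,0,0,0,0,1]}}

```text
time: 9.4
tool_pos: [0.4754, 0.4152, 0.3026]
ee_rot: [-3.141, -1.003, 1.663]
wrist_force: [-0.3, 0.8, -4.6]
width: 0.0598
finger_force: 30.0
```

Call:
{"api": "move_arm", "payload": {"deltas": [0,-0.14,0,0,0,0,1,0,-0.28,0,0,0,0,1,0,-0.42,0,0,0,0,1,0,-0.56,0,0,0,0,1,0,-0.7,0,0,0,0,1,0,-0.82,0,0,0,0,1,0,-0.93,0,0,0,0,1,0,-1.01,0,0,0,0,1]}}

```text
time: 10.2
tool_pos: [0.4742, 0.4175, 0.3024]
ee_rot: [-3.138, 0.003, 1.666]
wrist_force: [0.4, 0.1, -4.3]
width: 0.0596
finger_force: 30.0
```

```bash
python3 m.py
```

```text
10.2 [[-0.095   0.9955 -0.0032  0.4742]
 [ 0.9955  0.095  -0.0031  0.4175]
 [-0.0027 -0.0035 -1.      0.3024]
 [ 0.      0.      0.      1.    ]] [ 6.32566041e-01  2.83702775e-01  9.51785655e-01 -6.16458001e-04
  1.91048960e+00  5.37224390e-01]
```

Call:
{"api": "move_arm", "payload": {"deltas": [0,0,0,-1.5,0.1,0,1,0,0,0,-5,0.5,0,1,0,0,0,-9,0.9,0,1,0,0,0,-13,1.3,0,1,0,0,0,-17,1.7,0,1,0,0,0,-21,2.1,0,1,0,0,0,-25,2.5,0,1,0,0,0,-29,2.9,0,1]}}

```text
time: 11.0
tool_pos: [0.5304, 0.1284, 0.3022]
ee_rot: [-3.14, -0.002, 1.663]
wrist_force: [0.8, -0.1, -3.8]
width: 0.0599
finger_force: 30.0
```

Call:
{"api": "move_arm", "payload": {"deltas": [0,0,0,-4,0.4,0,1,0,0,0,-8,0.8,2,1,0,0,0,-12,1.2,5,1,0,0,0,-15,1.5,9,1,0,0,0,-17,1.6,13,1,0,0,0,-17,1.6,17,1,0,0,0,-17,1.6,20,1,0,0,0,-17,1.6,20,1]}}

```text
time: 11.8
tool_pos: [0.5578, -0.0371, 0.096]
ee_rot: [-3.128, -0.006, 1.661]
wrist_force: [-1.5, -0.4, -4.5]
width: 0.0599
finger_force: 30.0
```

Run:
```python
from m import *
a=snap('top');b=snap('scene')
P=cloud(b); d=np.hypot(P[...,0]-T[0,3],P[...,1]-T[1,3]); v,u=np.mgrid[:384,:512]
m=(d<.07)&(P[...,2]>.03)&(v>150)&(v<230); print(T[:3,3],np.percentile(P[m][:,2],[1,3,10,50,90,99]))
x0,x1=np.where(m.any(0))[0][[0,-1]];y0,y1=np.where(m.any(1))[0][[0,-1]];print(x0,x1,y0,y1)
im=np.hstack([cv2.resize(a['image'][165:290,60:185],(400,400),interpolation=2),cv2.resize(b['image'][130:250,180:300],(400,400),interpolation=2)])
cv2.imwrite('pics/p3.png',im[...,::-1])
```

```text
11.8 [[-0.0906  0.9958 -0.0141  0.5578]
 [ 0.9959  0.0906  0.0045 -0.0371]
 [ 0.0058 -0.0137 -0.9999  0.096 ]
 [ 0.      0.      0.      1.    ]] [-0.1691416   0.16468735  1.50367319  0.00206443  1.48791088 -0.26006634]
[ 0.55779202 -0.03710475  0.09602201] [0.08368027 0.08503138 0.08995932 0.1036523  0.15321546 0.16749452]
219 257 166 198
```

View pics/p3.png

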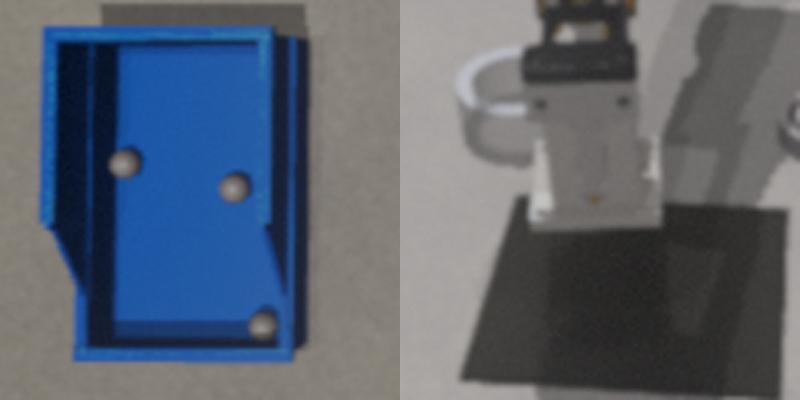

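Top view shows three balls in the bin, at (124,163), (233,187) and (262,324). The fourth may be hidden behind the right wall or still in the housing, so I'll look into the mouth with the wrist camera and average the weight.

Call:
{"api": "move_arm", "payload": {"deltas": [0,0,0,0,0,0,1,0,0,0,0,0,0,1,0,0,0,0,0,0,1]}}

```text
time: 12.2
tool_pos: [0.5646, -0.0373, 0.1047]
ee_rot: [3.138, 0.001, 1.664]
wrist_force: [0.1, 0.3, -4.4]
width: 0.0597
finger_force: 30.0
```

Run:
```python
from m import *
F=[]
for i in range(6):
    s=snap('wrist'); F.append(robot.get_obs()['wrist_force'])
print(np.mean(F,0))
save(s,'w2'); pickle.dump(s,open('w2.pkl','wb'))
c=T@np.array([0,0,-.065,1]); u,v=proj(s,c[:3]); print('mouth px',u,v)
a=snap('top'); Q=cloud(s)
w=s['image']; u,v=int(u),int(v)
sub=w[max(0,v-65):v+65,max(0,u-65):u+65]
b=snap('scene')
im=np.hstack([cv2.resize(sub,(400,400),interpolation=2),cv2.resize(b['image'][140:230,345:445],(400,400),interpolation=2)])
cv2.imwrite('pics/p4.png',im[...,::-1])
```

```text
12.2 [[-9.320e-02  9.956e-01  3.800e-03  5.646e-01]
 [ 9.957e-01  9.320e-02 -3.000e-04 -3.730e-02]
 [-7.000e-04  3.700e-03 -1.000e+00  1.047e-01]
 [ 0.000e+00  0.000e+00  0.000e+00  1.000e+00]] [-1.66358347e-01  1.60180282e-01  1.49100480e+00  3.13824669e-04
  1.48664600e+00 -2.59689654e-01]
[ 0.34376927  0.40868018 -4.15452891]
mouth px 259.4660611964676 289.81903169650025
```

View pics/p4.png

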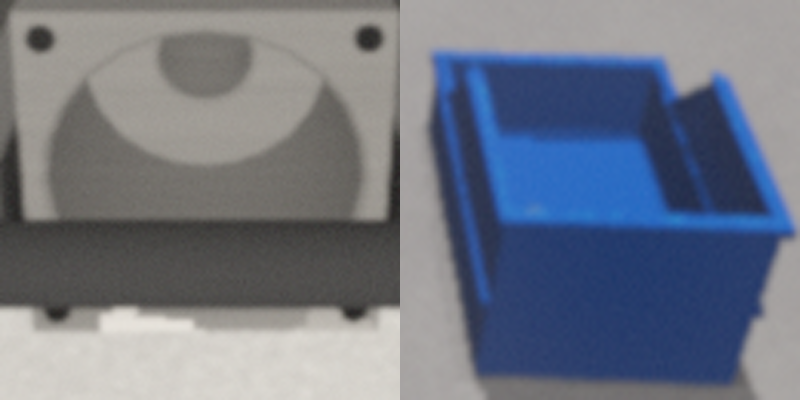

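The housing is empty: the seat floor and bore at (205,60) in the left crop show no ball. I need to see the strip hidden behind the bin's -y wall before setting down.

Call:
{"api": "move_arm", "payload": {"deltas": [0,0,0,1,0,-3,1,0,0,0,4,-0.6,-7,1,0,0,0,8,-1.2,-10,1,0,0,0,12,-2,-13,1,0,0,0,16,-2.7,-16,1,0,0,0,20,-3.4,-18,1,0,0,0,24,-4,-20,1,0,0,0,28,-4.8,-20,1]}}

```text
time: 13.4
tool_pos: [0.4903, 0.2389, 0.3067]
ee_rot: [3.134, -0.002, 1.664]
wrist_force: [0.1, 0.4, -3.2]
width: 0.0599
finger_force: 30.0
```

Call:
{"api": "move_arm", "payload": {"deltas": [0,0,0,0,0,0,1,0,0,0,0,0,0,1]}}

```text
time: 13.6
tool_pos: [0.4893, 0.2376, 0.3022]
ee_rot: [-3.141, 0.001, 1.666]
wrist_force: [0.8, -0.7, -4.8]
width: 0.0596
finger_force: 30.0
```

Run:
```python
from m import *
s=snap('wrist'); save(s,'w3')
hs=cv2.cvtColor(s['image'],cv2.COLOR_RGB2HSV)
P=cloud(s); v,u=np.mgrid[:384,:512]
m=((P[...,0]>.366)&(P[...,0]<.59)&(P[...,1]>.262)&(P[...,1]<.408)&(P[...,2]<.05)&(P[...,2]>-.01)&(hs[...,1]<110)).astype(np.uint8)
n,l,st,c=cv2.connectedComponentsWithStats(m)
for i in range(1,n):
    if st[i,4]>15: print(st[i],np.median(P[l==i],0).round(3))
```

```text
13.6 [[-9.490e-02  9.955e-01 -3.000e-04  4.893e-01]
 [ 9.955e-01  9.490e-02 -9.000e-04  2.376e-01]
 [-8.000e-04 -3.000e-04 -1.000e+00  3.022e-01]
 [ 0.000e+00  0.000e+00  0.000e+00  1.000e+00]] [ 3.48198455e-01  7.59635047e-02  1.19281082e+00 -7.46557194e-04
  1.87335409e+00  2.52894963e-01]
[189  51   4  17  40] [0.367 0.395 0.03 ]
[268  60  15  15 181] [0.499 0.396 0.022]
[188  69   5  21  46] [0.367 0.365 0.029]
[201  77  48  44 994] [0.407 0.338 0.004]
[187  91  18  51 323] [0.367 0.295 0.024]
[252 113  14  14 159] [0.48  0.314 0.022]
[269 135  13  13 138] [0.511 0.282 0.022]
```

View pics/w3.png

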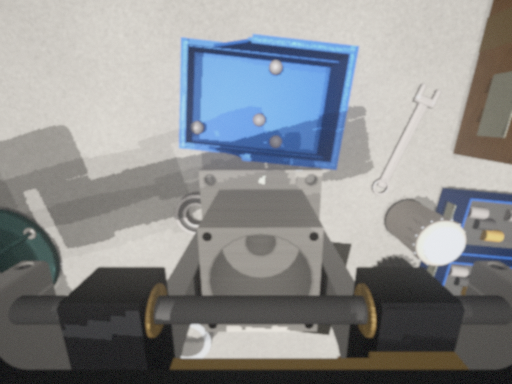

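The wrist view shows all four balls in the bin, at (276,67), (259,120), (276,142) and (198,127). Back to the mat.

Call:
{"api": "move_arm", "payload": {"deltas": [0,0,0,-1,0.2,0,1,0,0,0,-5,0.9,1,1,0,0,0,-9,1.6,3,1,0,0,0,-13,2.3,6,1,0,0,0,-17,3,9,1,0,0,0,-21,3.7,12,1,0,0,0,-25,4.4,16,1,0,0,0,-28,4.8,20,1]}}

```text
time: 14.45
tool_pos: [0.5628, -0.0369, 0.1087]
ee_rot: [3.139, 0.002, 1.66]
wrist_force: [0.6, 0.8, -4.3]
width: 0.0597
finger_force: 30.0
```

Call:
{"api": "move_arm", "payload": {"deltas": [0,0,0,0,0,1,1,0,0,0,0,0,3,1,0,0,0,0,0,5,1,0,0,0,0,0,6.5,1,0,0,0,0,0,7.2,1,0,0,0,0,0,7.5,1,0,0,0,0,0,7.6,1,0,0,0,0,0,7.6,1]}}

```text
time: 15.25
tool_pos: [0.563, -0.0322, 0.0342]
ee_rot: [3.14, 0.0, 1.664]
wrist_force: [-0.3, -0.8, -3.4]
width: 0.0598
finger_force: 30.0
```

Run:
```python
from m import *
b=snap('scene');P=cloud(b); d=np.hypot(P[...,0]-T[0,3],P[...,1]-T[1,3])
im=cv2.resize(b['image'][160:235,195:285],(720,600),interpolation=2); cv2.imwrite('pics/p5.png',im[...,::-1])
```

```text
15.25 [[-9.310e-02  9.957e-01  1.900e-03  5.630e-01]
 [ 9.957e-01  9.310e-02 -2.000e-04 -3.220e-02]
 [-4.000e-04  1.800e-03 -1.000e+00  3.420e-02]
 [ 0.000e+00  0.000e+00  0.000e+00  1.000e+00]] [-1.57771087e-01  2.11833768e-01  1.57767470e+00  6.44819341e-05
  1.35021253e+00 -2.50985018e-01]
```

View pics/p5.png

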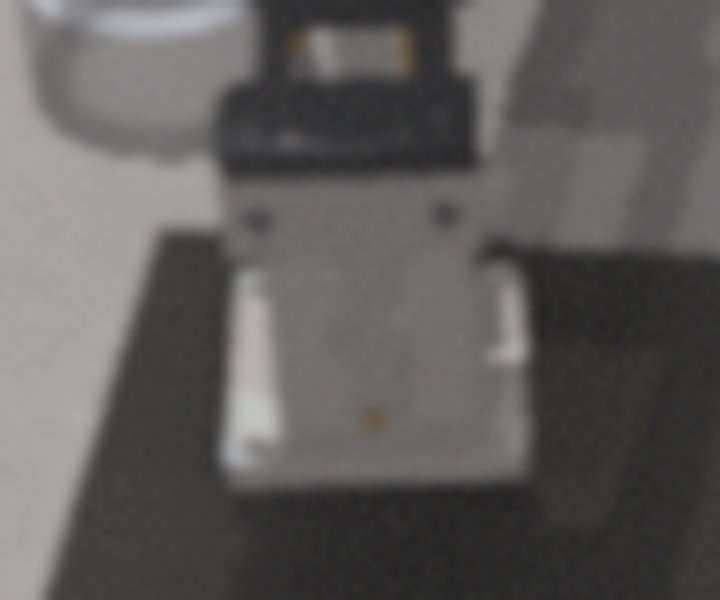

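The housing hangs upright in the fingers just above the mat (flange bottom at about row 485). Lowering it gently.

Call:
{"api": "move_arm", "payload": {"deltas": [0,0,0,0,0,0.1,1,0,0,0,0,0,0.2,1,0,0,0,0,0,0.3,1,0,0,0,0,0,0.3,1]}}

```text
time: 15.7
tool_pos: [0.5622, -0.0321, 0.03]
ee_rot: [-3.141, -0.0, 1.664]
wrist_force: [-0.8, 0.2, -4.5]
width: 0.0599
finger_force: 30.0
```

Call:
{"api": "move_arm", "payload": {"deltas": [0,0,0,0,0,0,1,0,0,0,0,0,0,1]}}

```text
time: 15.9
tool_pos: [0.5623, -0.0322, 0.0302]
ee_rot: [3.142, -0.0, 1.664]
wrist_force: [0.2, -0.1, -4.7]
width: 0.0598
finger_force: 30.0
```

Call:
{"api": "move_arm", "payload": {"deltas": [0,0,0,0,0,0.15,1,0,0,0,0,0,0.3,1,0,0,0,0,0,0.4,1,0,0,0,0,0,0.4,1,0,0,0,0,0,0.4,1]}}

```text
time: 16.4
tool_pos: [0.5622, -0.0322, 0.0261]
ee_rot: [-3.141, -0.0, 1.664]
wrist_force: [0.6, -0.7, -4.1]
width: 0.0596
finger_force: 30.0
```

Call:
{"api": "move_arm", "payload": {"deltas": [0,0,0,0,0,0.05,1,0,0,0,0,0,0.1,1,0,0,0,0,0,0.1,1]}}

```text
time: 16.7
tool_pos: [0.5622, -0.0322, 0.0251]
ee_rot: [-3.142, -0.0, 1.664]
wrist_force: [0.2, -0.3, -4.4]
width: 0.0598
finger_force: 30.0
```

Call:
{"api": "move_arm", "payload": {"deltas": [0,0,0,0,0,0.05,1,0,0,0,0,0,0.1,1,0,0,0,0,0,0.1,1]}}

```text
time: 17.0
tool_pos: [0.5622, -0.0322, 0.0241]
ee_rot: [-3.141, -0.0, 1.664]
wrist_force: [-0.1, -0.9, -4.2]
width: 0.06
finger_force: 30.0
```

Call:
{"api": "move_arm", "payload": {"deltas": [0,0,0,0,0,0.05,1,0,0,0,0,0,0.1,1,0,0,0,0,0,0.1,1]}}

```text
time: 17.3
tool_pos: [0.5624, -0.0322, 0.0239]
ee_rot: [3.141, 0.0, 1.664]
wrist_force: [-2.1, -0.2, 0.3]
width: 0.0598
finger_force: 30.0
```

Call:
{"api": "move_arm", "payload": {"deltas": [0,0,0,0,0,0.05,1,0,0,0,0,0,0.1,1,0,0,0,0,0,0.1,1]}}

```text
time: 17.6
tool_pos: [0.5624, -0.0322, 0.0239]
ee_rot: [3.141, 0.0, 1.664]
wrist_force: [-4.6, 1.3, 6.8]
width: 0.0601
finger_force: 30.0
```

Run:
```python
from m import *
b=snap('scene');P=cloud(b);T=snap('top');Q=cloud(T)
v,u=np.mgrid[:384,:512]
d=np.hypot(P[...,0]-.562,P[...,1]+.032); m=(v>150)&(v<235)&(d<.055)&(u>205)&(u<275)
# front face lowest rows: image bottom edge of bright flange vs mat
g=b['image'].sum(2)
for c in (228,235,242,250,256):
    col=g[:,c]; r=[i for i in range(190,235) if col[i]>270 and col[i+1:i+4].max()<250]
    print(c,r, [P[i,c].round(3).tolist() for i in r[-1:]])
print(robot.get_obs()['wrist_force'])
```

```text
17.6 [[-9.290e-02  9.957e-01  3.000e-04  5.624e-01]
 [ 9.957e-01  9.290e-02 -2.000e-04 -3.220e-02]
 [-2.000e-04  3.000e-04 -1.000e+00  2.390e-02]
 [ 0.000e+00  0.000e+00  0.000e+00  1.000e+00]] [-1.57707744e-01  2.21305975e-01  1.58850009e+00 -1.15559808e-04
  1.33144583e+00 -2.50690756e-01]
228 [] []
235 [222] [[0.61, -0.043, 0.013]]
242 [222] [[0.604, -0.027, 0.008]]
250 [222] [[0.603, -0.008, 0.007]]
256 [] []
[-3.51380591  0.47437372  6.67994924]
```

Contact made (+6.7 N). Release and rise.

Call:
{"api": "move_arm", "payload": {"deltas": [0,0,0,0,0,-0.1,1,0,0,0,0,0,-0.1,-1,0,0,0,0,0,-0.1,-1,0,0,0,0,0,-0.1,-1,0,0,0,0,0,-0.1,-1,0,0,0,0,0,-0.1,-1,0,0,0,0,0,-0.1,-1]}}

```text
time: 18.4
tool_pos: [0.5624, -0.0322, 0.0231]
ee_rot: [3.141, -0.0, 1.664]
wrist_force: [-0.3, -0.0, 0.6]
width: 0.094
finger_force: 0.0
```

Call:
{"api": "move_arm", "payload": {"deltas": [0,0,0,0,0,-1,-1,0,0,0,0,0,-3,-1,0,0,0,0,0,-7,-1,0,0,0,0,0,-12,-1,0,0,0,0,0,-17,-1,0,0,0,0,0,-22,-1,0,0,0,0,0,-25,-1,0,0,0,0,0,-25,-1]}}

```text
time: 19.2
tool_pos: [0.5645, -0.0325, 0.2811]
ee_rot: [3.128, 0.003, 1.664]
wrist_force: [0.6, 0.4, -0.0]
width: 0.0942
finger_force: 0.0
```

```bash
cat > hs.py <<'E'
from h import *
def fit(s,lab):
    P=cloud(s); d=np.hypot(P[...,0]-.563,P[...,1]+.034)
    m=(d<.05)&(P[...,2]>.078)&(P[...,2]<.095); q=P[m]; r=cv2.minAreaRect((q[:,:2]*1000).astype(np.float32))
    # bore/seat: mouth rim by ray casting grey contour of dark seat not used; flange:
    m2=(d<.07)&(P[...,2]>.011)&(P[...,2]<.03); q2=P[m2]; r2=cv2.minAreaRect((q2[:,:2]*1000).astype(np.float32))
    A=np.c_[q[:,:2]-q[:,:2].mean(0),np.ones(len(q))]; c=np.linalg.lstsq(A,q[:,2],rcond=None)[0]
    print(lab,np.round(r[0],1),np.round(r[1],1),round(r[2],1),'z',np.median(q[:,2]).round(4),'tilt',c[:2].round(3),'fl',np.round(r2[0],1),np.round(r2[1],1))
E
python3 - <<'E'
from m import *
from hs import fit
for n in('wrist','top','scene'):
    s=snap(n); fit(s,n); pickle.dump(s,open(n+'5.pkl','wb')); save(s,n+'5')
E
```

```text
19.2 [[-0.093   0.9956  0.0133  0.5645]
 [ 0.9957  0.093  -0.002  -0.0325]
 [-0.0032  0.0131 -0.9999  0.2811]
 [ 0.      0.      0.      1.    ]] [-1.57853076e-01  1.09406848e-01  1.19824188e+00  1.44508831e-04
  1.82046291e+00 -2.50939336e-01]
wrist [563.7 -30.6] [60.  59.5] 5.6 z 0.0858 tilt [-0.001 -0.008] fl [563.7 -31.5] [87.9 88.7]
top [0. 0.] [0. 0.] 0.0 z nan tilt [0. 0.] fl [502.7  -2. ] [0. 0.]
scene [561.9 -32. ] [64.8 60.1] 4.7 z 0.0858 tilt [-0.009 -0.003] fl [563.2 -31.6] [90.8 87.9]hs.py:7: RuntimeWarning: Mean of empty slice.
  A=np.c_[q[:,:2]-q[:,:2].mean(0),np.ones(len(q))]; c=np.linalg.lstsq(A,q[:,2],rcond=None)[0]
  ret = um.true_divide(
  return _methods._mean(a, axis=axis, dtype=dtype,
  ret = ret.dtype.type(ret / rcount)
```

Call:
{"api": "move_arm", "payload": {"deltas": [0,0,0,-4,-0.7,0,-1,0,0,0,-9,-1.5,0,-1,0,0,0,-14,-2.4,0,-1,0,0,0,-19,-3.2,0,-1,0,0,0,-24,-4.1,0,-1,0,0,0,-28,-4.8,0,-1,0,0,0,-31.8,-5.4,0,-1,0,0,0,-31.8,-5.4,0,-1]}}

```text
time: 20.15
tool_pos: [0.5358, -0.3581, 0.2682]
ee_rot: [-3.135, -0.004, 1.657]
wrist_force: [0.5, 0.3, -0.1]
width: 0.0946
finger_force: 0.0
```

Call:
{"api": "move_arm", "payload": {"deltas": [0,0,0,0,0,0,-1,0,0,0,0,0,0,-1,0,0,0,0,0,0,-1]}}

```text
time: 20.45
tool_pos: [0.5384, -0.3522, 0.273]
ee_rot: [-3.141, -0.001, 1.666]
wrist_force: [-0.8, 0.1, -0.1]
width: 0.0941
finger_force: 0.0
```

Run:
```python
from m import *
from hs import fit
fit(snap('top'),'top')
s=snap('wrist'); save(s,'w6'); P=cloud(s)
d=np.hypot(P[...,0]-.54,P[...,1]+.356)
for z0,z1 in((.2,.225),(.15,.2),(.136,.147),(.002,.03)):
    q=P[(d<(.03 if z0>.1 else .08))&(P[...,2]>z0)&(P[...,2]<z1)]
    print(z0,len(q),*(cv2.minEnclosingCircle((q[:,:2]*1000).astype(np.float32)) if len(q) else ()), np.percentile(q[:,2],[10,50,95]) if len(q) else '', q[:,:2].min(0),q[:,:2].max(0))
print(proj(s,np.array([.54,-.356,.215])))
```

```text
20.45 [[-9.490e-02  9.955e-01 -3.000e-04  5.384e-01]
 [ 9.955e-01  9.490e-02  7.000e-04 -3.522e-01]
 [ 8.000e-04 -2.000e-04 -1.000e+00  2.730e-01]
 [ 0.000e+00  0.000e+00  0.000e+00  1.000e+00]] [-6.67679115e-01  3.00715767e-01  9.88476904e-01  4.19405990e-04
  1.85308925e+00 -7.62572571e-01]
top [563.5 -32.9] [60. 60.] 6.0 z 0.0857 tilt [-0.005  0.008] fl [563.6 -33.6] [ 88. 133.]
0.2 820 (538.851318359375, -354.5478210449219) 15.245782852172852 [0.20958267 0.2145697  0.21687904] [ 0.52420154 -0.36954659] [ 0.55387658 -0.33956016]
0.15 278 (538.5906372070312, -350.72796630859375) 14.48726749420166 [0.15513351 0.1769904  0.19774496] [ 0.52420054 -0.35252969] [ 0.55296534 -0.33946496]
0.136 324 (539.0490112304688, -354.3385925292969) 21.661128997802734 [0.13948157 0.14151275 0.1439965 ] [ 0.51755247 -0.36757907] [ 0.56035041 -0.33282372]
0.002 1863 (538.9749755859375, -355.304443359375) 78.55418395996094 [0.00806365 0.01111634 0.0145971 ] [ 0.4641593  -0.42926483] [ 0.61340425 -0.27894425]
(np.float64(260.3039877531758), np.float64(210.695917615024))
```

View pics/w6.png

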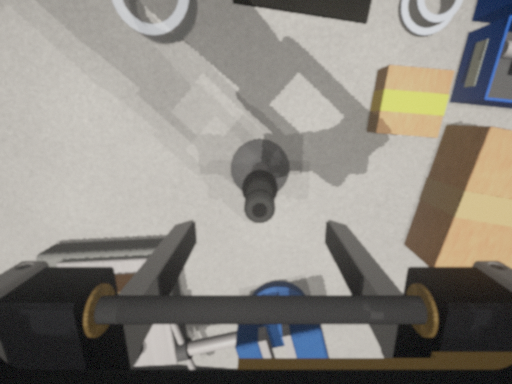

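The wrist view has the handle top at (260,207), centred between the fingers and upright. It puts the handle at (0.539, -0.3545), 2 mm off the TCP. Descend and grip.

Call:
{"api": "move_arm", "payload": {"deltas": [0,0,0,-0.2,0,3,-1,0,0,0,-0.2,0,7,-1,0,0,0,-0.2,0,10,-1,0,0,0,-0.2,0,11.5,-1,0,0,0,-0.2,0,11.7,-1,0,0,0,-0.2,0,11.7,-1]}}

```text
time: 21.15
tool_pos: [0.5388, -0.3558, 0.1573]
ee_rot: [3.14, 0.001, 1.664]
wrist_force: [-0.2, -0.2, -0.2]
width: 0.094
finger_force: 0.0
```

Call:
{"api": "move_arm", "payload": {"deltas": [0,0,0,0,0,0,1,0,0,0,0,0,0,1,0,0,0,0,0,0,1,0,0,0,0,0,0,1,0,0,0,0,0,0,1,0,0,0,0,0,0,1,0,0,0,0,0,0,1,0,0,0,0,0,0,1]}}

```text
time: 21.95
tool_pos: [0.5382, -0.3558, 0.156]
ee_rot: [-3.141, -0.0, 1.664]
wrist_force: [0.7, 0.3, 0.6]
width: 0.0337
finger_force: 0.0
```

```bash
python3 m.py
```

```text
21.95 [[-9.290e-02  9.957e-01 -1.000e-04  5.382e-01]
 [ 9.957e-01  9.290e-02  2.000e-04 -3.558e-01]
 [ 2.000e-04 -1.000e-04 -1.000e+00  1.560e-01]
 [ 0.000e+00  0.000e+00  0.000e+00  1.000e+00]] [-6.72022842e-01  3.12889892e-01  1.20302635e+00  8.38934808e-05
  1.62590244e+00 -7.65012680e-01]
```

Still closing; continue, then lift straight up.

Call:
{"api": "move_arm", "payload": {"deltas": [0,0,0,0,0,0,1,0,0,0,0,0,0,1,0,0,0,0,0,0,1]}}

```text
time: 22.25
tool_pos: [0.538, -0.3559, 0.156]
ee_rot: [-3.141, -0.0, 1.664]
wrist_force: [-0.6, 0.1, -1.0]
width: 0.0297
finger_force: 30.0
```

Call:
{"api": "move_arm", "payload": {"deltas": [0,0,0,0,0,-0.5,1,0,0,0,0,0,-1.5,1,0,0,0,0,0,-3,1,0,0,0,0,0,-5,1,0,0,0,0,0,-7.5,1,0,0,0,0,0,-10,1,0,0,0,0,0,-12.5,1,0,0,0,0,0,-15,1]}}

```text
time: 23.05
tool_pos: [0.5383, -0.3558, 0.309]
ee_rot: [3.14, 0.001, 1.664]
wrist_force: [-0.8, 0.4, -1.5]
width: 0.0296
finger_force: 30.0
```

Call:
{"api": "move_arm", "payload": {"deltas": [0,0,0,0,0,-0.5,1,0,0,0,0,0,-0.5,1,0,0,0,0,0,-0.5,1,0,0,0,0,0,-0.5,1]}}

```text
time: 23.45
tool_pos: [0.5378, -0.3555, 0.309]
ee_rot: [-3.139, -0.003, 1.664]
wrist_force: [-0.9, 1.2, -2.3]
width: 0.0298
finger_force: 30.0
```

```bash
cat > tube.py <<'E'
from m import *
# tube axis from scene & top: pixels of tube/handle by depth near the tool axis; x-line from scene view
def tube(s,lab):
    P=cloud(s); tip=T[2,3]-.141
    c=T[:2,3]; d=np.hypot(P[...,0]-c[0],P[...,1]-c[1])
    for z in np.arange(tip+.01,T[2,3]-.025,.02):
        m=(d<.025)&(abs(P[...,2]-z)<.01); q=P[m]
        if len(q)>4:
            # surface points -> axis: horizontal mid of silhouette + radius along view
            vd=q[:,:2].mean(0)-s['C'][:2,3]; vd/=np.linalg.norm(vd); r=.004 if z<T[2,3]-.026 else .015
            n=np.array([-vd[1],vd[0]]); lat=q[:,:2]@n; front=np.percentile(q[:,:2]@vd,20)
            p=n*(lat.min()+lat.max())/2+vd*(front+r); print(lab,z.round(3),len(q),(p*1000).round(1),'w',np.ptp(lat).round(4))
    q=P[(d<.03)&(P[...,2]>.02)&(P[...,2]<T[2,3])]; print(lab,'zmin',q[:,2].min() if len(q) else None)
E
python3 - <<'E'
from tube import *
s=snap('scene'); save(s,'s7'); pickle.dump(s,open('s7.pkl','wb')); tube(s,'scene'); tube(snap('top'),'top'); w=snap('wrist'); tube(w,'wrist')
u,v=map(int,proj(s,T[:3,3])); im=cv2.resize(s['image'][max(v-50,0):v+100,max(u-70,0):u+80],(600,600),interpolation=2); cv2.imwrite('pics/p7.png',im[...,::-1]);print(u,v)
E
```

```text
23.45 [[-0.0929  0.9957 -0.0028  0.5378]
 [ 0.9957  0.0929  0.0023 -0.3555]
 [ 0.0026 -0.0026 -1.      0.309 ]
 [ 0.      0.      0.      1.    ]] [-6.72057006e-01  3.17253294e-01  8.96313929e-01  9.14385021e-05
  1.93168799e+00 -7.65027294e-01]
scene 0.178 27 [ 536.5 -354.7] w 0.0076
scene 0.198 29 [ 537.5 -354.6] w 0.0074
scene 0.218 31 [ 537.1 -354.6] w 0.0073
scene 0.238 33 [ 537.1 -354.8] w 0.0078
scene 0.258 33 [ 537.3 -354.8] w 0.0071
scene 0.278 30 [ 537.6 -354.8] w 0.0076
scene zmin 0.02004041388520239
top 0.178 17 [ 538.9 -356. ] w 0.006
top 0.198 18 [ 538.8 -356. ] w 0.0058
top 0.218 20 [ 538.7 -356.3] w 0.0057
top 0.238 18 [ 538.6 -356.1] w 0.0056
top 0.258 22 [ 539.3 -356.3] w 0.0071
top zmin 0.020194475300843395
wrist 0.178 23 [ 538.3 -354.6] w 0.0072
wrist 0.198 31 [ 538.4 -354.7] w 0.0069
wrist 0.218 39 [ 538.9 -354.6] w 0.0076
wrist 0.238 45 [ 539.  -354.6] w 0.0071
wrist 0.258 16 [ 539.  -354.5] w 0.0066
wrist zmin 0.02000705988146889
79 89
```

View pics/p7.png

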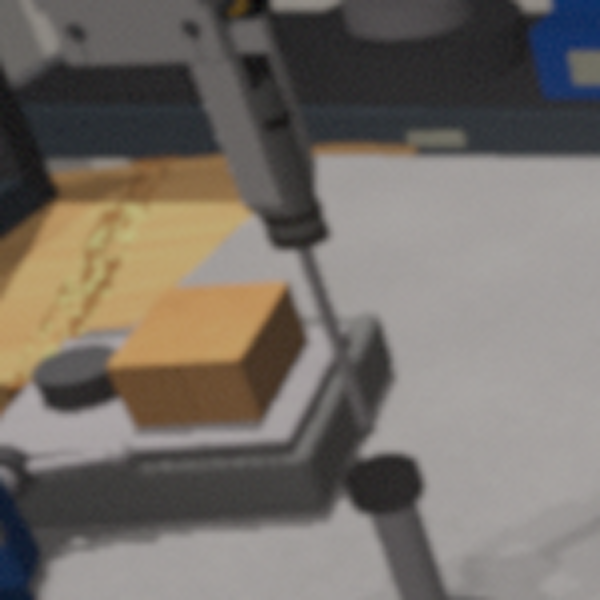

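The scene crop shows the borescope lifted clear of its stand, tip at (365,430), tube in line with the handle. All views give it vertical within about 0.01 rad. Carrying it over the housing.

Call:
{"api": "move_arm", "payload": {"deltas": [0,0,0,1,0.2,0,1,0,0,0,4,0.7,0,1,0,0,0,8,1.4,0,1,0,0,0,12,2.1,0,1,0,0,0,16,2.7,0,1,0,0,0,20,3.4,0,1,0,0,0,24,4.1,0,1,0,0,0,27,4.6,0,1]}}

```text
time: 24.4
tool_pos: [0.5586, -0.0795, 0.3114]
ee_rot: [3.141, -0.001, 1.666]
wrist_force: [0.6, -0.9, -1.3]
width: 0.0296
finger_force: 30.0
```

Call:
{"api": "move_arm", "payload": {"deltas": [0,0,0,2,0.3,0,1,0,0,0,4,0.7,0,1,0,0,0,4.8,0.85,0,1,0,0,0,5,0.9,0,1,0,0,0,5,0.9,0,1,0,0,0,5,0.9,0,1,0,0,0,5,0.9,0,1,0,0,0,5,0.9,0,1]}}

```text
time: 25.2
tool_pos: [0.5633, -0.0329, 0.3111]
ee_rot: [-3.142, 0.0, 1.663]
wrist_force: [0.8, 0.2, -2.1]
width: 0.0295
finger_force: 30.0
```

```bash
cat > chk.py <<'E'
from tube import *
from hs import fit
for n in('scene','wrist','top'):
    s=snap(n); fit(s,n); tube(s,n)
E
python3 chk.py
```

```text
25.2 [[-9.170e-02  9.958e-01 -1.000e-04  5.633e-01]
 [ 9.958e-01  9.170e-02 -0.000e+00 -3.290e-02]
 [-0.000e+00 -1.000e-04 -1.000e+00  3.111e-01]
 [ 0.000e+00  0.000e+00  0.000e+00  1.000e+00]] [-1.58745497e-01  1.24032133e-01  1.12289942e+00 -3.48659320e-05
  1.89472476e+00 -2.50555100e-01]
scene [562.6 -32.1] [63.5 60.4] 4.5 z 0.0857 tilt [-0.015  0.002] fl [562.8 -31.7] [90.1 87.9]
scene 0.18 27 [562.7 -33. ] w 0.0069
scene 0.2 32 [562.8 -32.2] w 0.0072
scene 0.22 29 [562.8 -32.9] w 0.0068
scene 0.24 35 [563.1 -32. ] w 0.0072
scene 0.26 33 [563.  -32.8] w 0.0072
scene 0.28 27 [563.2 -31.8] w 0.0068
scene zmin 0.020443849937846537
wrist [563.6 -30.7] [59.7 59.6] 5.6 z 0.0858 tilt [-0.    -0.004] fl [563.8 -31.4] [88. 87.]
wrist 0.18 23 [564. -32.] w 0.0072
wrist 0.2 33 [564.  -31.9] w 0.0069
wrist 0.22 35 [564.6 -32. ] w 0.0075
wrist 0.24 50 [564.6 -31.9] w 0.0071
wrist 0.26 11 [564.6 -31.8] w 0.0047
wrist zmin 0.020613400865477305
top [0. 0.] [0. 0.] 0.0 z nan tilt [0. 0.] fl [0. 0.] [0. 0.]
top zmin Nonehs.py:7: RuntimeWarning: Mean of empty slice.
  A=np.c_[q[:,:2]-q[:,:2].mean(0),np.ones(len(q))]; c=np.linalg.lstsq(A,q[:,2],rcond=None)[0]
  ret = um.true_divide(
  return _methods._mean(a, axis=axis, dtype=dtype,
  ret = ret.dtype.type(ret / rcount)
```

Tube and housing agree within 1 mm in both views. Lower to just above the mouth and check.

Call:
{"api": "move_arm", "payload": {"deltas": [0,0,0,0.07,-0.03,1,1,0,0,0,0.07,-0.03,2.5,1,0,0,0,0.07,-0.03,4,1,0,0,0,0.07,-0.03,5.5,1,0,0,0,0.07,-0.03,6,1,0,0,0,0.07,-0.03,6,1,0,0,0,0.07,-0.03,6,1,0,0,0,0.07,-0.03,6,1]}}

```text
time: 26.15
tool_pos: [0.5634, -0.0315, 0.2523]
ee_rot: [3.14, 0.0, 1.664]
wrist_force: [-0.7, 0.1, -1.6]
width: 0.0296
finger_force: 30.0
```

```bash
sed -i "s/,'top')/)/" chk.py; python3 chk.py
```

```text
26.15 [[-9.290e-02  9.957e-01  2.100e-03  5.634e-01]
 [ 9.957e-01  9.290e-02 -2.000e-04 -3.150e-02]
 [-4.000e-04  2.000e-03 -1.000e+00  2.523e-01]
 [ 0.000e+00  0.000e+00  0.000e+00  1.000e+00]] [-1.56374733e-01  1.13497239e-01  1.25017060e+00  9.74121598e-05
  1.77583508e+00 -2.49393950e-01]
scene [562.5 -31.6] [64.5 60. ] 5.7 z 0.0859 tilt [-0.013  0.   ] fl [563.  -31.6] [90.8 87.7]
scene 0.121 22 [562.9 -31.6] w 0.0069
scene 0.141 28 [563.  -30.9] w 0.0074
scene 0.161 25 [562.9 -31.6] w 0.0069
scene 0.181 32 [562.7 -31. ] w 0.0076
scene 0.201 28 [563.3 -31.7] w 0.0066
scene 0.221 23 [562.8 -31.1] w 0.0068
scene zmin 0.020691410167204882
wrist [563.7 -30.5] [60.1 59.3] 5.1 z 0.0858 tilt [ 0.    -0.008] fl [563.7 -31.1] [88.1 88.2]
wrist 0.121 21 [564.4 -30.8] w 0.0073
wrist 0.141 34 [564.4 -30.7] w 0.007
wrist 0.161 37 [564.9 -30.7] w 0.0074
wrist 0.181 45 [564.9 -30.7] w 0.0071
wrist 0.201 13 [564.3 -30.7] w 0.0056
wrist zmin 0.02105051399199981
```

Run:
```python
from h import *
s=pickle.load(open('s7.pkl','rb'));P=cloud(s); d=np.hypot(P[...,0]-.5373,P[...,1]+.3548); z=P[...,2][(d<.01)&(P[...,2]>.145)]; print(np.sort(z)[:6])
```

```text
[0.17030762 0.1705543  0.17071212 0.17266128 0.17271837 0.17441757]
```

Call:
{"api": "move_arm", "payload": {"deltas": [0,0,0,0,-0.05,1,1,0,0,0,0,-0.05,2,1,0,0,0,0,-0.05,3,1,0,0,0,0,-0.05,4,1,0,0,0,0,-0.05,4.5,1,0,0,0,0,-0.05,4.7,1,0,0,0,0,-0.05,4.7,1]}}

```text
time: 26.95
tool_pos: [0.5623, -0.0315, 0.2038]
ee_rot: [-3.141, -0.0, 1.664]
wrist_force: [-0.2, 0.1, -1.9]
width: 0.0294
finger_force: 30.0
```

```bash
python3 chk.py
```

```text
26.95 [[-9.290e-02  9.957e-01 -5.000e-04  5.623e-01]
 [ 9.957e-01  9.290e-02  2.000e-04 -3.150e-02]
 [ 2.000e-04 -5.000e-04 -1.000e+00  2.038e-01]
 [ 0.000e+00  0.000e+00  0.000e+00  1.000e+00]] [-1.56654084e-01  1.17427334e-01  1.34109568e+00  9.49465214e-05
  1.68357451e+00 -2.49644094e-01]
scene [563.5 -32. ] [63.6 60.3] 4.4 z 0.086 tilt [-0.018  0.001] fl [563.4 -31.4] [89.8 88.1]
scene 0.073 24 [561.3 -28. ] w 0.0385
scene 0.093 30 [561.2 -32.2] w 0.0383
scene 0.113 22 [562.7 -31.2] w 0.0054
scene 0.133 25 [561.4 -31.3] w 0.0075
scene 0.153 25 [561.6 -30.7] w 0.0071
scene 0.173 19 [561.9 -31.5] w 0.0068
scene zmin 0.021336524157799075
wrist [563.7 -30.9] [60.1 60.2] 5.3 z 0.0858 tilt [-0.001 -0.007] fl [563.6 -30.7] [88.2 87.6]
wrist 0.073 100 [552.1 -31.8] w 0.0286
wrist 0.093 57 [552.1 -30.4] w 0.0289
wrist 0.113 38 [563.9 -30.6] w 0.0075
wrist 0.133 46 [563.9 -30.6] w 0.0071
wrist 0.153 15 [563.9 -30.6] w 0.0066
wrist zmin 0.02009474864465799
```

Call:
{"api": "move_arm", "payload": {"deltas": [0,0,0,0,0.05,0.5,1,0,0,0,0,0.05,1.3,1,0,0,0,0,0.05,2.1,1,0,0,0,0,0.05,2.9,1,0,0,0,0,0.05,3.5,1,0,0,0,0,0.05,3.8,1,0,0,0,0,0.05,3.9,1,0,0,0,0,0.05,3.9,1]}}

```text
time: 27.85
tool_pos: [0.563, -0.0314, 0.1652]
ee_rot: [3.141, -0.0, 1.664]
wrist_force: [-0.0, -0.3, -2.0]
width: 0.0297
finger_force: 30.0
```

Call:
{"api": "move_arm", "payload": {"deltas": [0,0,0,0,0,0,1,0,0,0,0,0,0,1,0,0,0,0,0,0,1,0,0,0,0,0,0,1,0,0,0,0,0,0,1]}}

```text
time: 28.35
tool_pos: [0.563, -0.0314, 0.1653]
ee_rot: [3.141, -0.0, 1.664]
wrist_force: [0.9, -0.9, -0.8]
width: 0.0298
finger_force: 30.0
```

```bash
python3 chk.py; python3 -c "
from h import *
print(robot.get_obs()['qvel'],robot.get_obs()['wrist_force'])"
```

```text
28.35 [[-9.290e-02  9.957e-01  3.000e-04  5.630e-01]
 [ 9.957e-01  9.290e-02  1.000e-04 -3.140e-02]
 [ 1.000e-04  3.000e-04 -1.000e+00  1.653e-01]
 [ 0.000e+00  0.000e+00  0.000e+00  1.000e+00]] [-1.56422012e-01  1.28876702e-01  1.40455259e+00  1.22814228e-04
  1.60791744e+00 -2.49406542e-01]
scene [562.3 -31.2] [63.4 59.6] 6.9 z 0.0858 tilt [-0.02  0.  ] fl [562.8 -31.7] [89.5 88.2]
scene 0.074 19 [561.5 -27.7] w 0.0149
scene 0.094 27 [562.7 -34.6] w 0.0206
scene 0.114 21 [562.9 -31.2] w 0.0054
scene 0.134 18 [562.  -31.5] w 0.0072
scene zmin 0.0212878793410759
wrist [563.5 -30.2] [60.2 58.8] 5.1 z 0.0858 tilt [0.001 0.001] fl [563.6 -31. ] [88.1 88.2]
wrist 0.034 833 [562.4 -27. ] w 0.0494
wrist 0.054 42 [552.6 -31. ] w 0.0286
wrist 0.074 54 [553.3 -30.8] w 0.0293
wrist 0.094 52 [553.1 -31.3] w 0.0294
wrist 0.114 14 [563.8 -30.5] w 0.0056
wrist zmin 0.02027240122467472
[-1.55335817e-03  5.18844366e-05 -1.03179412e-03 -6.80619059e-04
  3.22390998e-04 -5.31224287e-04] [-0.06840977  0.53155979 -2.12009932]
```

Centred within about 1 mm, tip near 18 mm, and still. Handing in.

```bash
python3 -c "
from bench import robot
print(robot.close_job())"
```

```text
the job is handed in; nothing more can be done
None
```

I handed the job in at about 28 s of simulated time, though the hand-in returned no verdict: all four balls are in the bin, the empty housing is upright on the mat, and the borescope is held still in the bore, within about 1 mm of its axis with the tip roughly halfway down.

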